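Index the filing turntable to its next hole

TASK

A round blank has just been loaded in the chuck of the indexing turntable, and its spring plunger still stands in the loading slot. Pull the plunger up out of the slot, swing the stage anticlockwise (seen from above) to the next hole of the index ring, feeling for it, and let the pin spring fully home there so that the stage is locked. Go gently without ever forcing the pin, let go of the plunger at the end, and leave the other things on the bench where they are.

Things in the scene. Friction and masses are not known exactly. Their poses are not given: they have to be found in the camera images.
- base: Fixed grey cast base of the indexing turntable: a disc 264 mm across, 22 mm high, bolted down by four lugs. Origin: centre of its underside, on the vertical turning axis of the stage; z up, -x its front. A flat steel index ring is clamped on it.
- ring_face (a point): Axis point level with the top face of the index ring (34 mm above the bench; radii 82 to 128 mm). On its 104 mm circle are an arc-shaped loading slot (36 mm long, the pin swings 0.13 rad each way in it) near the base's front, and four 9.5 mm holes, 45, 135, 225 and 315 degrees anticlockwise from the slot's middle. The ring is set up to 0.08 rad either way round the base; this is not measured.
- chuck_top (a point): Top of the blank in the chuck, on the turning axis, 120 mm above the bench; it turns with the stage. The chuck is 100 mm across, the stage's disc 156 mm across with its top at 48 mm.
- stage (a joint): Angle of the stage about the base's vertical axis, rad, growing anticlockwise seen from above; at 0 the plunger arm points along the base's -x. It turns stiffly (2 to 5 N at the knob) and stays where it is left. It starts within 0.05 of 0, in the loading slot; the next hole is at 0.785 plus or minus 0.08, to be found by feel or sight.
- plunger (a joint): Pull of the spring plunger, m: 0 fully home (pin 7 mm deep in slot or hole), about 0.006 with the pin's tip on the ring's face, 0.012 at the end stop. Its spring draws it down with 6 N at 0, 10 N at the stop. Let go over the face, the pin rides on the ring under its spring and drops in by itself when a hole comes under it; the stage then stops hard.
- knob (a point): Middle of the plunger's round black knob, the grip: an upright cylinder 26 mm across, 20 mm tall (10 mm either side of this point), 104 mm from the turning axis, 75 mm above the bench when home; rises with the plunger. Under it a steel sleeve 20 mm wide and 14 mm tall on the stage's arm, whose top is 26 mm below this point. Pushed sideways it turns the stage.
- pin: Upright steel plunger pin, 8 mm thick, round end, under the knob on the same axis. Origin: its tip; z up. Loads on it above 30 N count as forcing and burr the ring; riding on the ring it bears with about 9 N.
- blank: Loose round steel blank standing beside the base, 36 mm across, 70 mm tall; origin at the centre of its underside. To be left alone.
- chuck_key: Loose T-handled chuck key lying beside the base, 100 mm long, 18 mm high, 100 mm across its handle bar; origin under the middle of the bar. To be left alone.
- file: Loose flat file with wooden handle, 315 mm long, lying flat. To be left alone.
- try_square: Loose steel try square, blade 130 mm, stock 80 mm, lying flat. To be left alone.
- hammer: Loose hammer lying on the bench. To be left alone.
- vee_block: Loose steel vee block, 60 x 50 x 48 mm. To be left alone.
- swarf_brush: Loose bench brush, 235 mm long. To be left alone.

How it is judged:
By the outcome, as a careful person would: the job done as asked, in the order asked, and still so for the second after the job is handed in, with the robot touching nothing.
It also fails if it takes over 45 s, if anything falls off the work surface, if the arm or the gripper's body presses on something with over 40 N, if the wrist force passes 120 N, or if a joint passes its speed limit or range.

ROBOT

A 6-joint arm with a two-finger parallel gripper is mounted at the origin on the work surface. World frame = base frame: x ahead of the robot, y to its left, z up, the work surface at z = 0. Lengths are in mm, angles in rad, forces in N, time in s.
With the tool pointing down it reaches from about 275 to 825 mm from the base axis. Payload 4.9 kg.
Tool frame: the origin (TCP) lies at the very end of the fingers, on their centre line; the grasp point (between the pads) lies 19 mm behind it; z points along the fingers, y is the line along which they close (so a half turn about z gives the same grasp; the last joint's range is limited). The gripper opens to 85 mm and grips with 20 to 120 N. Pads are 22 mm wide; open, the fingers measure 114 mm over their backs; the gripper's body (76 mm by 85 mm) begins 54 mm behind the grasp point. The pads swing forward as they close: fully open they stand 13 mm farther back than shut.
Start: joints at [1.13, 0.326, -0.193, 1.052, 0, 1.437], TCP at [166.1, 524.337, 210.881] pointing down, gripper open.
Joint ranges: [-2.65, 2.65], [-0.97, 1.79], [-1.3, 1.35], [-1.93, 2.1], [-1.47, 1.37], [-3.14, 3.14]. Speed limits (rad/s): [2.57, 2.57, 3.14, 3.14, 3.14, 3.14].

INTERFACE

Orientations are given as a 3x3 rotation matrix whose columns are the frame's x, y, z axes.
In Python, from bench import manip, grab_frame gives the robot as it stands.
- The arm moves only by the tool arm_command, never from a script. Its argument "deltas" is a list of rows, each a list of 7 numbers: the turn, a rotation vector about the tool's x, y, z in units of 8 degrees (1.0 is 8 degrees), then the shift along the tool's x, y, z in units of 60 mm (1.0 is 60 mm), then the opening, from -1 (shut) to 1 (fully open). A call has 1 to 8 rows; each row shifts and turns the commanded pose from where the row before left it, along the tool's axes as they then stand; what a row does not reach is not made up. A row lasts 1/8 s, in which the tool goes at most 62.5 mm and 10.7 degrees, less where a joint would pass 70% of its speed; a pose out of reach is approached as far as the arm can. A call is refused whole if a number of a shift passes 1 or a number of a turn 1, either way. A call with a gripper value outside its range is refused whole. The fingers move at their own pace and stop on an object; "grip_force" is the grip in N (left out, the last holds). Time passes only in rows, so rows that do not move let the fingers close. It gives the time, the measured TCP pose, the force, the opening and the grip force at its end, in the units of the state.
- manip.sense(): the state, without advancing time (a new reading comes with each control period).
- grab_frame(name): name is "side" or "top" or "wrist"; returns a dict with "frame" (480x640x3 uint8, red, green, blue), "vfov" (degrees; the focal length in pixels is half the picture's height over the tangent of half this angle, whatever the lens; pixels are square), "cx", "cy" (the principal point, pixels), "rvec" (rotation vector, rad) and "tvec" (3), from world to camera coordinates, as OpenCV has them. Camera axes: x right, y down, z forward; pixel columns grow to the right and rows downward; lengths in mm; the calibration is good to about 2 mm. A picture is of the moment at which its call begins. There is no depth.
- manip.close_job(): hands the job in; it is judged then, once.
The state is a dict: "time": time; "joints": joint angles; "joint_vel": joint speeds; "joint_torque": joint torques, N m; "tcp_pos": TCP position; "orientation": TCP orientation; "wrist_force": force on the tool from outside, world axes, zero at the start; "moment": the same for the moment, N m; "gripper_width": opening from 0.0 (shut) to 1.0 (fully open); "finger_force": force on a finger pad.
Only numpy, scipy, OpenCV 4.12 (cv2) and the standard library are available. Lean on these libraries where they do the work, as an engineer would, in place of code of your own. Each camera call takes 0.05 s, during which the arm holds its last target. There are 200 camera calls.

## Working session

There is one attempt and no reset: what is moved stays moved. The work goes in short steps, Python scripts to look and compute and a tool call to move; the robot and the scene stay as the last step left them, time stands still between calls to the robot, and variables do not carry over. Pictures are saved under pics/ and viewed, at most 10 in all, crops included, and the job is handed in when it is done.

Besides the shell and the picture viewer there is one more tool, called after ">>>" by a JSON object that holds its "name" and its "arguments", one argument or row to a line. arm_command: Moves the arm, as the interface text tells. Its arguments: {"type":"object","properties":{"deltas":{"type":"array","items":{"type":"array","items":{"type":"number"}}},"grip_force":{"type":"number"}},"required":["deltas"]}

```bash
mkdir -p pics; cat > h.py <<'E'
import numpy as np, cv2, pickle
from bench import manip, grab_frame
def snap(n, tag):
    f=grab_frame(n); cv2.imwrite(f'pics/{tag}.png', f['frame'][:,:,::-1]); pickle.dump(f,open(f'pics/{tag}.pkl','wb')); return f
def load(tag): return pickle.load(open(f'pics/{tag}.pkl','rb'))
def P(f):
    R=cv2.Rodrigues(np.array(f['rvec'],float))[0]; t=np.array(f['tvec'],float).ravel()
    F=240/np.tan(np.radians(f['vfov'])/2); K=np.array([[F,0,f['cx']],[0,F,f['cy']],[0,0,1]])
    return K,R,t
def ray(f,px):
    K,R,t=P(f); d=R.T@np.linalg.inv(K)@np.array([px[0],px[1],1.]); return -R.T@t,d
def atz(f,px,z): o,d=ray(f,px); return o+d*(z-o[2])/d[2]
def tri(obs):
    A=np.zeros((3,3));b=np.zeros(3)
    for f,px in obs:
        o,d=ray(f,px); d/=np.linalg.norm(d); M=np.eye(3)-np.outer(d,d); A+=M;b+=M@o
    x=np.linalg.solve(A,b); return x
def proj(f,X):
    K,R,t=P(f); p=K@(R@np.array(X,float)+t); return p[:2]/p[2]
E
python3 - <<'E'
from h import *
import os
a=snap('top','top0');b=snap('side','side0');
for f in(a,b): o,d=ray(f,(320,240)); print(f['frame'].shape,f['vfov'],o,d)
print(manip.sense())
E
ls
```

```text
(480, 640, 3) 53.2731282947881 [ 315.64756063   21.77350431 1141.00341796] [ 0.173819    0.00603246 -0.98476062]
(480, 640, 3) 45.47066769046633 [ 326.42746736 -949.71304143  920.76134226] [ 0.16021511  0.74762545 -0.64454657]
{'time': 0.1, 'joints': array([ 1.12978947e+00,  3.26848824e-01, -1.93471094e-01,  1.05199453e+00,
        4.19135245e-05,  1.43661342e+00]), 'joint_vel': array([ 0.00122364, -0.00151763,  0.00237709, -0.00102266,  0.00066314,
       -0.00066472]), 'joint_torque': array([ 9.28811351e-04, -4.44240403e+01,  2.63037318e+01,  7.91486789e-03,
       -7.23337848e-05, -3.07324235e-06]), 'tcp_pos': array([165.85281734, 523.8324464 , 210.19641423]), 'orientation': array([[-9.53297551e-01,  3.02031967e-01, -6.85913142e-04],
       [ 3.02032647e-01,  9.53296619e-01, -1.35497897e-03],
       [ 2.44631715e-04, -1.49886630e-03, -9.99998847e-01]]), 'wrist_force': array([-0.07178049,  0.73781384, -0.0812136 ]), 'moment': array([-0.01759109,  0.00200459, -0.01776919]), 'finger_force': 0.0, 'gripper_width': 1.0032410511681957}
h.py
pics
```

View pics/top0.png

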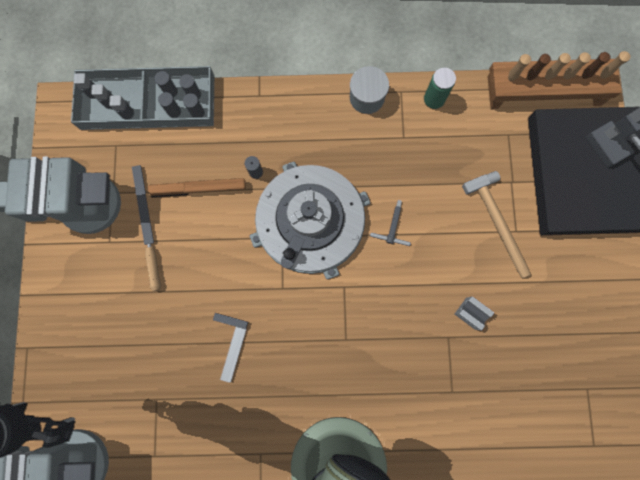

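View pics/side0.png

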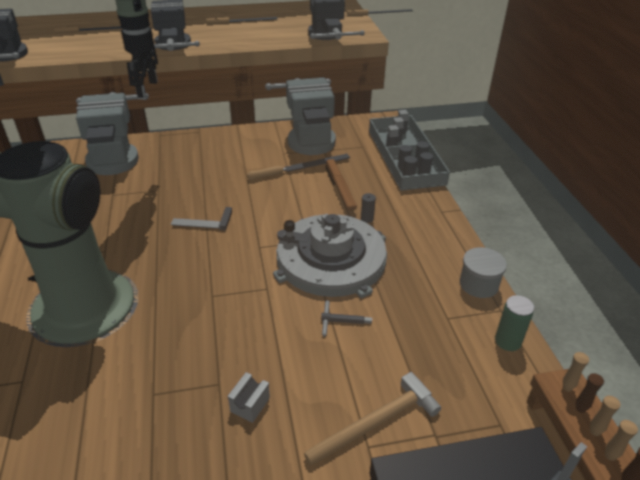

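The top view shows the turntable at about (311,218) with the black knob at (289,254). In the side view the knob is at about (289,228). I'll enlarge both.

```bash
python3 - <<'E'
from h import *
a=load('top0')['frame'][155:285,240:385,::-1];b=load('side0')['frame'][185:305,265:395,::-1]
A=cv2.resize(a,None,fx=5,fy=4.6,interpolation=cv2.INTER_CUBIC) if 0 else cv2.resize(a,None,fx=4.5,fy=4.5,interpolation=cv2.INTER_CUBIC)
cv2.imwrite('pics/ctop.png',A)
cv2.imwrite('pics/cside.png',cv2.resize(b,None,fx=5,fy=5,interpolation=cv2.INTER_CUBIC))
E
```

```text
(no output)
```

View pics/ctop.png

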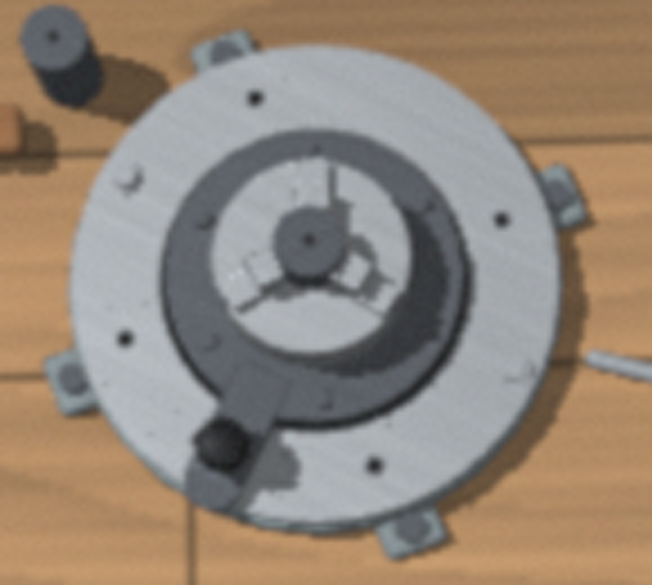

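View pics/cside.png

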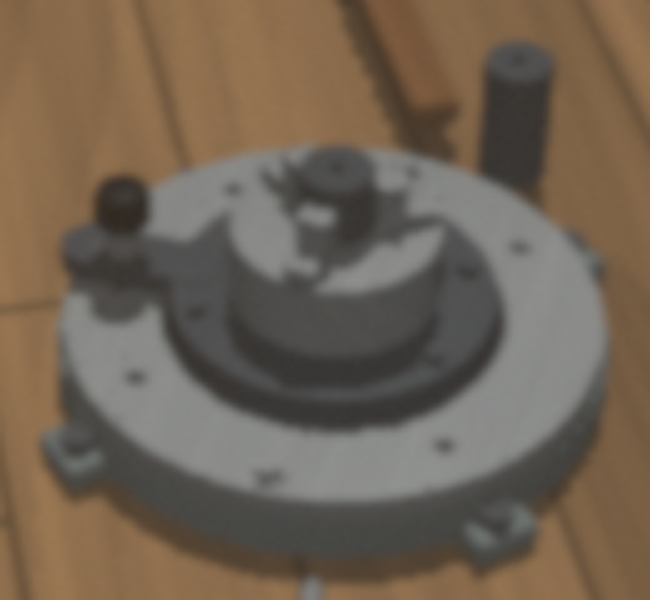

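The top crop shows four ring holes at crop (255,98), (502,219), (374,465) and (125,338), with the knob at (223,444). The next hole anticlockwise is (374,465). In the side crop the knob is centred at (122,205), and the holes are at (136,377), (445,445), (519,247) and (234,188).

```bash
python3 - <<'E'
from h import *
a=load('top0');b=load('side0')
T=lambda p:np.array(p)/4.5+[239.6,154.6]
S=lambda p:np.array(p)/5+[264.6,184.6]
ht=[(374,465),(502,219),(255,98),(125,338)]; hs=[(136,377),(445,445),(519,247),(234,188)]
H=[atz(a,T(p),34) for p in ht];H2=[atz(b,S(p),34) for p in hs]
for p,q,x,y in zip(ht,hs,H,H2): print('hole',tri([(a,T(p)),(b,S(q))]).round(1),x.round(1),y.round(1))
H=(np.array(H)+np.array(H2))/2
c=H.mean(0); print('c',c, [np.hypot(*(h-c)[:2]) for h in H])
ang=[np.arctan2(*(h-c)[1::-1]) for h in H]; print('ang',ang)
# common ring angle (hole1)
r=np.angle(np.mean([np.exp(1j*(x-i*np.pi/2)) for i,x in enumerate(ang)])); print('hole1 ang',r)
k=tri([(a,T((223,444))),(b,S((122,205)))]);print('knob',k, np.hypot(*(k-c)[:2]),np.arctan2(*(k-c)[1::-1]))
print('chuck top',tri([(a,T((309,240))),(b,S((338,167)))]))
E
```

```text
hole [468.9  23.3  31.6] [468.4  23.3  34. ] [468.7  20.7  34. ]
hole [598.3 -48.   32.2] [597.7 -47.9  34. ] [597.8 -49.8  34. ]
hole [668.3  81.7  32.1] [668.1  81.6  34. ] [667.3  79.4  34. ]
hole [539.7 152.3  32.3] [539.2 152.1  34. ] [539.5 150.3  34. ]
c [568.32284929  51.23305796  34.        ] [np.float64(103.94303110358703), np.float64(104.30080633216268), np.float64(103.57319728612754), np.float64(104.10445156965464)]
ang [np.float64(-2.856886727524647), np.float64(-1.2848680523744846), np.float64(0.2866037091907151), np.float64(1.853172586266327)]
hole1 ang -2.8566891108795596
knob [475.61321038  98.69789095  73.16299109] 104.15367260314689 2.6684125787965782
chuck top [568.49392284  51.93581286 118.47861397]
```

>>> {"name": "arm_command", "arguments": {
  "deltas": [
    [0,0,0,-0.78,-0.58,0,1],
    [0,0,0,-0.78,-0.58,0,1],
    [0,0,0,-0.78,-0.58,0,1],
    [0,0,0,-0.78,-0.58,0,1],
    [0,0,0,-0.78,-0.58,0,1],
    [0,0,0,-0.78,-0.58,0,0.5],
    [0,0,0,-0.78,-0.58,0,0.4],
    [0,0,0,-0.78,-0.58,0,0.4]
  ]
}}

```text
time: 1.1
tcp_pos: [439.6, 144.1, 210.8]
orientation: [[-0.953, 0.302, -0.0], [0.302, 0.953, 0.0], [0.0, 0.0, -1.0]]
wrist_force: [1.1, 0.1, 0.2]
gripper_width: 0.699
finger_force: 0.0
```

>>> {"name": "arm_command", "arguments": {
  "deltas": [
    [0,0,0.6,0,0,0,0.4],
    [0,0,0.6,0,0,0,0.4],
    [0,0,0,0,0,0,0.4],
    [0,0,0,0,0,0,0.4]
  ]
}}

```text
time: 1.6
tcp_pos: [438.7, 146.0, 210.7]
orientation: [[-0.89, 0.455, -0.0], [0.455, 0.89, -0.0], [0.0, -0.0, -1.0]]
wrist_force: [0.5, -0.3, 0.2]
gripper_width: 0.705
finger_force: 0.0
```

```bash
cat >> h.py <<'E'
C=np.array([568.4,51.5])
def go(xyz, yaw_y=None):
    """print tool-axis shift units to reach TCP xyz; and tool z turn units"""
    s=manip.sense(); R=np.array(s['orientation']); d=R.T@(np.array(xyz)-s['tcp_pos'])/60
    a=np.arctan2(R[1,1],R[0,1])
    print('t',s['time'],'tcp',np.round(s['tcp_pos'],1),'yaw',round(a,3),'j',np.round(s['joints'],3),'F',np.round(s['wrist_force'],1),'g',round(s['gripper_width'],3),round(s['finger_force'],1))
    print('shift',np.round(d,3),'zturn', None if yaw_y is None else round(-(yaw_y-a)/np.radians(8),3), 'tilt z', R[:,2].round(4))
E
python3 - <<'E'
from h import *
go((475.6,98.7,120),1.098)
f=snap('wrist','w1'); print(proj(f,(475.6,98.7,85)),P(f)[2])
E
```

```text
t 1.6 tcp [438.7 146.  210.7] yaw 1.098 j [ 0.161  0.165 -0.408  0.998  0.     0.634] F [ 0.5 -0.3  0.2] g 0.705 0.0
shift [-0.907 -0.421  1.512] zturn -0.0 tilt z [-3.e-04 -0.e+00 -1.e+00]
[289.07765481 296.66820316] [-331.22653028 -346.97777834  293.91668424]
```

View pics/w1.png

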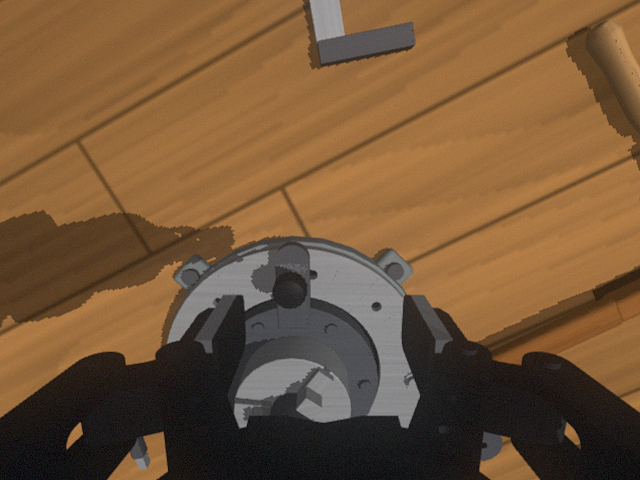

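The wrist view shows the knob at about (290,289), between the fingers once shifted. The prediction was (289,297), so I'll move above it and check closer.

>>> {"name": "arm_command", "arguments": {
  "deltas": [
    [0,0,0,-0.45,-0.21,0,0.4],
    [0,0,0,-0.45,-0.21,0,0.4],
    [0,0,0,0,0,0.6,0.4],
    [0,0,0,0,0,0.3,0.4],
    [0,0,0,0,0,0,0.4],
    [0,0,0,0,0,0,0.4]
  ]
}}

```text
time: 2.4
tcp_pos: [475.9, 99.0, 157.6]
orientation: [[-0.89, 0.456, 0.001], [0.456, 0.89, 0.0], [-0.001, 0.0, -1.0]]
wrist_force: [0.7, -0.0, 0.1]
gripper_width: 0.696
finger_force: 0.0
```

```bash
python3 - <<'E'
from h import *
go((475.6,98.7,57),1.098)
f=snap('wrist','w2')
for z in (65,75,85): print(z,proj(f,(475.6,98.7,z)))
p=proj(f,(475.6,98.7,80)).astype(int); print(p)
x0=max(0,p[0]-80);y0=max(0,p[1]-60); print(x0,y0)
c=f['frame'][y0:y0+120,x0:x0+160,::-1]
c=np.clip(c.astype(float)*1.6,0,255).astype('uint8')
cv2.imwrite('pics/w2c.png',cv2.resize(c,None,fx=5,fy=5,interpolation=cv2.INTER_CUBIC))
E
```

```text
t 2.4 tcp [475.9  99.  157.6] yaw 1.097 j [ 0.053  0.254 -0.439  0.877 -0.     0.527] F [ 0.7 -0.   0.1] g 0.696 0.0
shift [ 0.004 -0.008  1.677] zturn -0.006 tilt z [ 0.001  0.    -1.   ]
65 [320.13302071 239.5924121 ]
75 [320.02429967 243.42316536]
85 [319.90698156 247.55683367]
[319 245]
239 185
```

View pics/w2c.png

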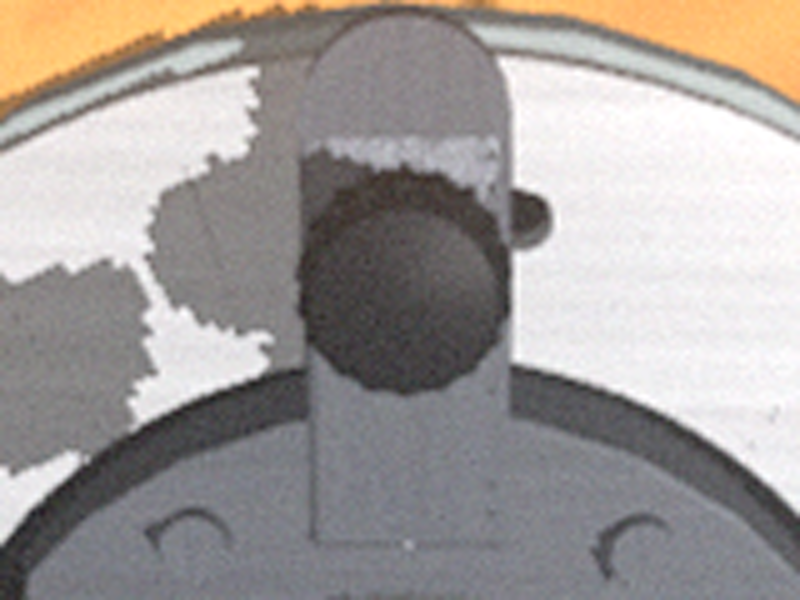

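The knob top is centred at about (320,245) in full-image pixels, within 1 mm of the prediction. Descending.

>>> {"name": "arm_command", "arguments": {
  "deltas": [
    [0,0,0,0,0,0.5,0.4],
    [0,0,0,0,0,0.5,0.4],
    [0,0,0,0,0,0.4,0.4],
    [0,0,0,0,0,0.2,0.4],
    [0,0,0,0,0,0.07,0.4],
    [0,0,0,0,0,0,0.4],
    [0,0,0,0,0,0,0.4]
  ]
}}

```text
time: 3.32
tcp_pos: [476.2, 98.8, 57.5]
orientation: [[-0.89, 0.457, 0.002], [0.457, 0.89, 0.0], [-0.001, 0.001, -1.0]]
wrist_force: [-0.0, 0.9, 0.0]
gripper_width: 0.706
finger_force: 0.0
```

>>> {"name": "arm_command", "arguments": {
  "deltas": [
    [0,0,0,0,0,0,0],
    [0,0,0,0,0,0,-0.2],
    [0,0,0,0,0,0,-0.4],
    [0,0,0,0,0,0,-0.6],
    [0,0,0,0,0,0,-0.6],
    [0,0,0,0,0,0,-0.6],
    [0,0,0,0,0,0,-0.6]
  ],
  "grip_force": 50
}}

```text
time: 4.2
tcp_pos: [475.5, 98.5, 57.1]
orientation: [[-0.889, 0.457, 0.0], [0.457, 0.889, -0.001], [-0.0, -0.0, -1.0]]
wrist_force: [-2.0, -1.2, 5.8]
gripper_width: 0.274
finger_force: 48.7
```

```bash
python3 - <<'E'
from h import *
go((475.6,98.7,57),1.098); print(manip.sense()['moment'])
E
```

```text
t 4.2 tcp [475.5  98.5  57.1] yaw 1.096 j [ 0.053  0.378 -0.565  0.627 -0.001  0.527] F [-2.  -1.2  5.8] g 0.274 48.7
shift [-0.     0.004  0.002] zturn -0.013 tilt z [ 2.e-04 -6.e-04 -1.e+00]
[-0.26074054  0.37842884  0.02102665]
```

>>> {"name": "arm_command", "arguments": {
  "deltas": [
    [0,0,0,0,0,-0.04,-0.6],
    [0,0,0,0,0,-0.04,-0.6],
    [0,0,0,0,0,-0.04,-0.6],
    [0,0,0,0,0,-0.04,-0.6],
    [0,0,0,0,0,0,-0.6],
    [0,0,0,0,0,0,-0.6]
  ]
}}

```text
time: 4.95
tcp_pos: [475.3, 98.6, 66.2]
orientation: [[-0.89, 0.457, -0.0], [0.457, 0.89, -0.0], [-0.0, -0.001, -1.0]]
wrist_force: [3.6, -3.2, -9.8]
gripper_width: 0.267
finger_force: 49.5
```

```bash
python3 - <<'E'
from h import *
go((475.6,98.7,66.6),1.098); print(manip.sense()['moment'])
f=snap('side','s2'); b=load('side0')
S=[cv2.resize(x['frame'][205:265,270:330,::-1],None,fx=6,fy=6,interpolation=cv2.INTER_CUBIC) for x in (b,f)]
cv2.imwrite('pics/s2c.png',np.hstack(S))
E
```

```text
t 4.95 tcp [475.3  98.6  66.2] yaw 1.096 j [ 0.053  0.365 -0.556  0.65  -0.     0.527] F [ 3.6 -3.2 -9.8] g 0.267 49.5
shift [-0.003  0.004 -0.007] zturn -0.012 tilt z [-2.e-04 -5.e-04 -1.e+00]
[-0.59393994 -0.49820159 -0.02256015]
```

View pics/s2c.png

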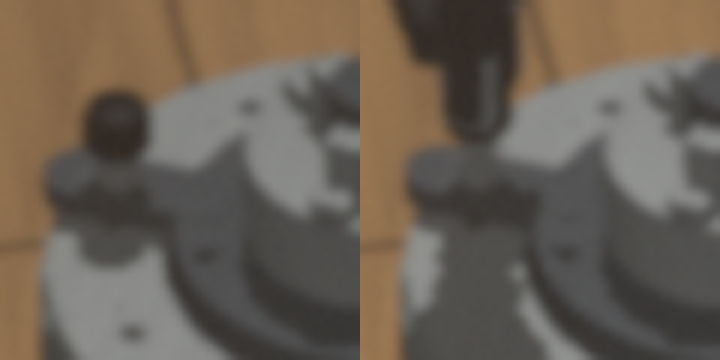

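Plunger is up: spring force is about 10 N and the knob has risen 9 mm. Swinging anticlockwise along the arc now.

>>> {"name": "arm_command", "arguments": {
  "deltas": [
    [0,0,-0.215,-0.001,-0.052,0,-0.6],
    [0,0,-0.215,-0.001,-0.052,0,-0.6],
    [0,0,-0.215,-0.001,-0.052,0,-0.6],
    [0,0,-0.215,-0.001,-0.052,0,-0.6]
  ]
}}

```text
time: 5.5
tcp_pos: [470.4, 87.5, 66.3]
orientation: [[-0.939, 0.345, 0.0], [0.345, 0.939, 0.001], [0.0, 0.001, -1.0]]
wrist_force: [3.2, 1.3, -10.6]
gripper_width: 0.266
finger_force: 49.5
```

```bash
cat >> h.py <<'E'
def pol():
    s=manip.sense(); d=s['tcp_pos'][:2]-C; th=np.arctan2(d[1],d[0])%(2*np.pi); F=s['wrist_force']
    R=s['orientation'];y=np.arctan2(R[1,1],R[0,1])+np.pi/2
    print('t',round(s['time'],2),'r',np.hypot(*d).round(2),'th',th.round(4),'yaw-th',round(y-th,4),'to hole',round(3.4265-th,4),'z',s['tcp_pos'][2].round(2),
     'F rad/tan(ccw)/z',np.round([F[0]*np.cos(th)+F[1]*np.sin(th),-F[0]*np.sin(th)+F[1]*np.cos(th),F[2]],1),'g',round(s['gripper_width'],3),round(s['finger_force'],1))
E
python3 -c "from h import *;pol()"
```

```text
t 5.5 r 104.4 th 2.7895 yaw-th 0.0001 to hole 0.637 z 66.32 F rad/tan(ccw)/z [ -2.5  -2.3 -10.6] g 0.266 49.5
```

Forces are benign, so I'll continue.

>>> {"name": "arm_command", "arguments": {
  "deltas": [
    [0,0,-0.215,-0.001,-0.052,0,-0.6],
    [0,0,-0.215,-0.001,-0.052,0,-0.6],
    [0,0,-0.215,-0.001,-0.052,0,-0.6],
    [0,0,-0.215,-0.001,-0.052,0,-0.6],
    [0,0,-0.215,-0.001,-0.052,0,-0.6],
    [0,0,-0.215,-0.001,-0.052,0,-0.6],
    [0,0,-0.215,-0.001,-0.052,0,-0.6],
    [0,0,-0.215,-0.001,-0.052,0,-0.6]
  ]
}}

```text
time: 6.5
tcp_pos: [464.5, 63.1, 66.2]
orientation: [[-0.994, 0.112, -0.001], [0.112, 0.994, 0.0], [0.001, 0.0, -1.0]]
wrist_force: [0.9, 2.9, -10.8]
gripper_width: 0.267
finger_force: 49.5
```

>>> {"name": "arm_command", "arguments": {
  "deltas": [
    [0,0,-0.215,-0.001,-0.052,0,-0.6],
    [0,0,-0.215,-0.001,-0.052,0,-0.6],
    [0,0,-0.215,-0.001,-0.052,0,-0.6],
    [0,0,-0.215,-0.001,-0.052,0,-0.6],
    [0,0,-0.215,-0.001,-0.052,0,-0.6],
    [0,0,-0.215,-0.001,-0.052,0,-0.6],
    [0,0,0,0,0,0,-0.6]
  ]
}}

```text
time: 7.38
tcp_pos: [464.1, 43.9, 66.2]
orientation: [[-0.998, -0.066, -0.001], [-0.066, 0.998, -0.001], [0.001, -0.001, -1.0]]
wrist_force: [0.6, 2.2, -10.4]
gripper_width: 0.268
finger_force: 49.6
```

```bash
python3 -c "
from h import *;pol()
f=snap('top','t3')
cv2.imwrite('pics/t3c.png',cv2.resize(f['frame'][200:290,260:380,::-1],None,fx=6,fy=6,interpolation=cv2.INTER_CUBIC))"
```

```text
t 7.38 r 104.57 th 3.2147 yaw-th -0.007 to hole 0.2118 z 66.17 F rad/tan(ccw)/z [ -0.7  -2.1 -10.4] g 0.268 49.6
```

Hole is about 0.21 rad ahead. I'll lower the pin to the ring face and ease the grip so it rides on its own spring.

>>> {"name": "arm_command", "arguments": {
  "deltas": [
    [0,0,0,0,0,0.025,-0.6],
    [0,0,0,0,0,0.02,-0.6],
    [0,0,0,0,0,0,-0.6],
    [0,0,0,0,0,0,-0.3],
    [0,0,0,0,0,0,-0.3],
    [0,0,0,0,0,0,-0.3]
  ]
}}

```text
time: 8.18
tcp_pos: [465.7, 44.3, 64.3]
orientation: [[-0.998, -0.066, 0.002], [-0.066, 0.998, -0.0], [-0.002, -0.0, -1.0]]
wrist_force: [-0.3, -0.0, -0.3]
gripper_width: 0.346
finger_force: 0.0
```

```bash
python3 -c "
from h import *;pol()"
```

```text
t 8.18 r 103.0 th 3.2116 yaw-th -0.0041 to hole 0.2149 z 64.29 F rad/tan(ccw)/z [ 0.3 -0.  -0.3] g 0.346 0.0
```

>>> {"name": "arm_command", "arguments": {
  "deltas": [
    [0,0,0,0,0,0.05,-0.3],
    [0,0,0,0,0,0.04,-0.3],
    [0,0,-0.215,-0.001,-0.052,0,-0.3],
    [0,0,-0.215,-0.001,-0.052,0,-0.3],
    [0,0,-0.215,-0.001,-0.052,0,-0.3],
    [0,0,-0.215,-0.001,-0.052,0,-0.3],
    [0,0,-0.1,0,-0.025,0,-0.3]
  ]
}}

```text
time: 9.05
tcp_pos: [465.9, 32.6, 57.9]
orientation: [[-0.98, -0.201, -0.001], [-0.201, 0.98, 0.005], [-0.0, 0.005, -1.0]]
wrist_force: [-0.0, 6.8, -2.4]
gripper_width: 0.345
finger_force: 3.6
```

```bash
python3 -c "
from h import *;pol()"
```

```text
t 9.05 r 104.23 th 3.3244 yaw-th 0.0197 to hole 0.1021 z 57.87 F rad/tan(ccw)/z [-1.2 -6.7 -2.4] g 0.345 3.6
```

>>> {"name": "arm_command", "arguments": {
  "deltas": [
    [0,0,-0.086,0,-0.021,0,-0.3],
    [0,0,-0.086,0,-0.021,0,-0.3],
    [0,0,-0.086,0,-0.021,0,-0.3],
    [0,0,-0.086,0,-0.021,0,-0.3],
    [0,0,-0.086,0,-0.021,0,-0.3],
    [0,0,-0.086,0,-0.021,0,-0.3]
  ]
}}

```text
time: 9.8
tcp_pos: [467.5, 23.3, 57.9]
orientation: [[-0.963, -0.27, -0.001], [-0.27, 0.963, 0.0], [0.001, 0.0, -1.0]]
wrist_force: [-0.5, 0.0, 0.4]
gripper_width: 0.346
finger_force: 0.1
```

```bash
python3 -c "
from h import *;pol()"
```

```text
t 9.8 r 104.74 th 3.4143 yaw-th 0.001 to hole 0.0122 z 57.9 F rad/tan(ccw)/z [ 0.5 -0.1  0.4] g 0.346 0.1
```

>>> {"name": "arm_command", "arguments": {
  "deltas": [
    [0,0,-0.043,0,-0.01,0,-0.3],
    [0,0,-0.043,0,-0.01,0,-0.3]
  ]
}}

```text
time: 10.05
tcp_pos: [468.8, 21.6, 58.4]
orientation: [[-0.96, -0.28, 0.001], [-0.28, 0.96, -0.001], [-0.0, -0.001, -1.0]]
wrist_force: [-0.4, 1.4, 0.1]
gripper_width: 0.346
finger_force: 0.2
```

```bash
python3 -c "
from h import *;pol()"
```

```text
t 10.05 r 104.04 th 3.4334 yaw-th -0.0075 to hole -0.0069 z 58.35 F rad/tan(ccw)/z [-0.  -1.4  0.1] g 0.346 0.2
```

>>> {"name": "arm_command", "arguments": {
  "deltas": [
    [0,0,-0.043,0,-0.01,0,-0.3],
    [0,0,-0.043,0,-0.01,0,-0.3]
  ]
}}

```text
time: 10.3
tcp_pos: [468.9, 21.3, 58.3]
orientation: [[-0.956, -0.292, 0.0], [-0.292, 0.956, 0.001], [-0.001, 0.001, -1.0]]
wrist_force: [-0.4, 2.3, 0.6]
gripper_width: 0.348
finger_force: 1.2
```

```bash
python3 -c "
from h import *;pol()"
```

```text
t 10.3 r 103.95 th 3.4368 yaw-th 0.0014 to hole -0.0103 z 58.3 F rad/tan(ccw)/z [-0.3 -2.3  0.6] g 0.348 1.2
```

>>> {"name": "arm_command", "arguments": {
  "deltas": [
    [0,0,-0.043,0,-0.01,0,-0.3],
    [0,0,-0.043,0,-0.01,0,-0.3]
  ]
}}

```text
time: 10.55
tcp_pos: [469.3, 20.0, 58.3]
orientation: [[-0.953, -0.304, 0.001], [-0.304, 0.953, 0.001], [-0.001, 0.0, -1.0]]
wrist_force: [0.7, 3.4, 1.0]
gripper_width: 0.348
finger_force: 1.7
```

```bash
python3 -c "
from h import *;pol()"
```

```text
t 10.55 r 103.94 th 3.4495 yaw-th 0.0007 to hole -0.023 z 58.29 F rad/tan(ccw)/z [-1.7 -3.   1. ] g 0.348 1.7
```

>>> {"name": "arm_command", "arguments": {
  "deltas": [
    [0,0,-0.043,0,-0.01,0,-0.3],
    [0,0,-0.043,0,-0.01,0,-0.3]
  ]
}}

```text
time: 10.8
tcp_pos: [469.5, 19.8, 58.2]
orientation: [[-0.949, -0.316, 0.0], [-0.316, 0.949, 0.003], [-0.001, 0.003, -1.0]]
wrist_force: [0.4, 7.3, 2.3]
gripper_width: 0.345
finger_force: 3.3
```

```bash
python3 -c "
from h import *;pol()
f=snap('side','s4');
cv2.imwrite('pics/s4c.png',cv2.resize(f['frame'][215:285,265:345,::-1],None,fx=8,fy=8,interpolation=cv2.INTER_CUBIC))"
```

```text
t 10.8 r 103.86 th 3.4522 yaw-th 0.0104 to hole -0.0257 z 58.24 F rad/tan(ccw)/z [-2.6 -6.8  2.3] g 0.345 3.3
```

View pics/s4c.png

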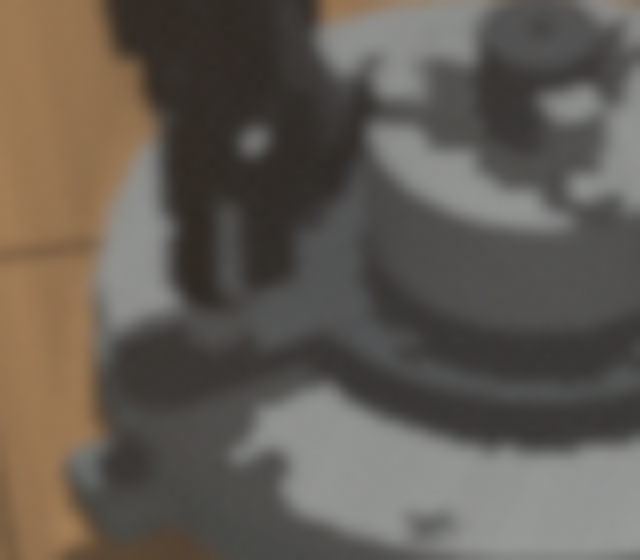

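The arm is now over the expected hole region and the knob is hidden by the fingers. Tangential force is rising, so I'll take one more small step.

>>> {"name": "arm_command", "arguments": {
  "deltas": [
    [0,0,-0.043,0,-0.01,0,-0.3],
    [0,0,0,0,0,0,-0.3]
  ]
}}

```text
time: 11.1
tcp_pos: [469.6, 19.7, 58.2]
orientation: [[-0.947, -0.321, 0.0], [-0.321, 0.947, 0.004], [-0.001, 0.004, -1.0]]
wrist_force: [0.0, 7.8, 1.1]
gripper_width: 0.345
finger_force: 3.7
```

```bash
python3 -c "
from h import *;pol()"
```

```text
t 11.1 r 103.8 th 3.4526 yaw-th 0.0162 to hole -0.0261 z 58.21 F rad/tan(ccw)/z [-2.4 -7.4  1.1] g 0.345 3.7
```

>>> {"name": "arm_command", "arguments": {
  "deltas": [
    [0,0,0,0,-0.012,0,-0.3],
    [0,0,0,0,-0.008,0,-0.3]
  ]
}}

```text
time: 11.35
tcp_pos: [469.6, 19.5, 58.2]
orientation: [[-0.947, -0.322, -0.0], [-0.322, 0.947, 0.006], [-0.002, 0.006, -1.0]]
wrist_force: [-0.6, 11.9, 2.3]
gripper_width: 0.35
finger_force: 5.3
```

```bash
python3 -c "
from h import *;pol()"
```

```text
t 11.35 r 103.81 th 3.4546 yaw-th 0.0145 to hole -0.0281 z 58.17 F rad/tan(ccw)/z [ -3.1 -11.5   2.3] g 0.35 5.3
```

Stopped hard: 11.5 N with no motion, well above friction. I'll back off, open, rise and look.

>>> {"name": "arm_command", "arguments": {
  "deltas": [
    [0,0,0,0,0.045,0,-0.3],
    [0,0,0,0,0.03,0,-0.1],
    [0,0,0,0,0,0,0.4],
    [0,0,0,0,0,0,0.4],
    [0,0,0,0,0,-0.4,0.4],
    [0,0,0,0,0,-0.8,0.4],
    [0,0,0,0,0,-0.5,0.4],
    [0,0,0,0,0,0,0.4]
  ]
}}

```text
time: 12.35
tcp_pos: [470.6, 20.6, 162.4]
orientation: [[-0.947, -0.32, 0.005], [-0.32, 0.947, -0.001], [-0.004, -0.003, -1.0]]
wrist_force: [0.9, -0.4, -1.6]
gripper_width: 0.697
finger_force: 0.0
```

```bash
python3 -c "
from h import *;pol()
f=snap('side','s5');g=snap('wrist','w5');t=snap('top','t5')
K=[C[0]+104*np.cos(3.4265),C[1]+104*np.sin(3.4265)]
for z in(65,75,85):print(z,proj(f,K+[z]),proj(g,K+[z]))
p=proj(g,K+[80]).astype(int)
A=cv2.resize(f['frame'][215:285,265:330,::-1],(390,420),interpolation=cv2.INTER_CUBIC)
y0,x0=p[1]-70,p[0]-65;print('wrist crop origin',x0,y0)
B=np.clip(g['frame'][y0:y0+140,x0:x0+130,::-1]*1.5,0,255).astype('uint8')
B=cv2.resize(B,(390,420),interpolation=cv2.INTER_CUBIC)
cv2.imwrite('pics/c5.png',np.hstack([A,B]))"
```

```text
t 12.35 r 102.57 th 3.4473 yaw-th 0.0202 to hole -0.0208 z 162.45 F rad/tan(ccw)/z [-0.8  0.6 -1.6] g 0.697 0.0
65 [291.37164334 249.43684346] [324.59967827 236.76595044]
75 [291.28733087 246.10150264] [324.63402527 240.46245349]
85 [291.20218098 242.73303406] [324.67105664 244.44785497]
wrist crop origin 259 172
```

View pics/c5.png

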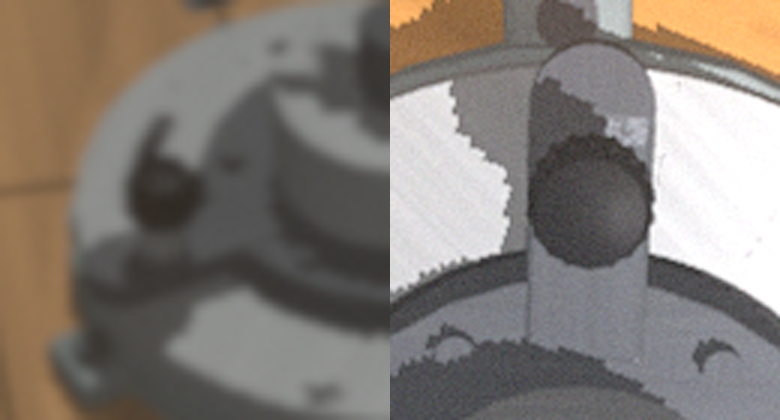

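Side crop puts the knob at about (292.5,247.0), close to the home-height prediction. In the wrist image its top centre is about (326,241.5). I'll check the height numerically.

```bash
python3 -c "
from h import *
f=load('side0' if 0 else 's5');g=load('w5');t=load('t5');w2=load('w2');s0=load('side0')
print('now',tri([(f,(292.3,246.8)),(g,(326.2,241.3))]))
print('init',tri([(s0,(289,225.6)),(w2,(320,244.7))]))
for n,fr,c in(('s0',s0,(289,226)),('s5',f,(292,247)),('w2',w2,(320,245)),('w5',g,(326,241))):
  x,y=c;r=9 if n[0]=='s' else 32
  I=cv2.cvtColor(fr['frame'],cv2.COLOR_RGB2GRAY)[y-r:y+r,x-r:x+r]
  th=65 if n[0]=='s' else 48
  m=(I<th).astype('uint8');k,l,st,ce=cv2.connectedComponentsWithStats(m);i=1+st[1:,4].argmax();print(n,st[i],ce[i]+[x-r,y-r])
  if n[0]=='s':print(I[:,r-1:r+2].mean(1).astype(int))
"
```

```text
now [470.46255803  23.83562633  70.98475034]
init [476.03683863  98.12858305  73.76644432]
s0 [ 4  4 10 11 93] [288.70967742 226.11827957]
[113 109  97  72  54  54  57  59  55  48  44  43  43  46  53  66  74  76]
s5 [  4   2  12  14 117] [292.04273504 247.21367521]
[104 109 100  76  56  55  59  61  58  51  45  43  44  45  49  60  72  77]
w2 [  10    6   43   45 1060] [316.48679245 242.15188679]
w5 [ 11   7  41  45 755] [320.07549669 236.34701987]
```

```bash
python3 -c "
from h import *;print(manip.close_job())"
```

```text
the job is handed in; nothing more can be done
None
```

The plunger is out of the loading slot and the stage is swung to the next hole anticlockwise. There it stopped hard at about 11.5 N, and the last camera check put the knob back at home height. The plunger is released, nothing else on the bench was touched, and the job was handed in at about 12.5 s.

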